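Close the moulding box over its pattern

TASK

Get the moulding box closed up, ready for pouring. Stand the dark end board upright on its edge in the open front of the box, tight against the ends of the side walls, then gently lay the cover with the pour hole on top, flush with the face of the end board and overhanging both sides evenly. Then swing the hinged bail over until its rubber feet rest on the cover, and leave the tub, bottle and brush where they are.

Things in the scene. Friction and masses are not known exactly. Their poses are not given: they have to be found in the camera images.
- mould_box: Moulding box fixed to the bench, its open front (-x) roughly facing the robot. Origin under the middle of its base; x to the back, y left, z up. Base 150 x 96 x 12 mm. White walls 60 high, tops at z = 72: side walls 9 thick, outer faces at y = +-30, from x = -42 (open ends) to 42; back wall's outer face at x = 42. Brass pattern inside. Hinge brackets behind at x = 46 to 58, 98 high.
- board_place (a point): Where the end board's centre belongs: x -48, y 0, z 42 mm in the box frame (same axes): the board standing on the base across the open front, inner face against the ends of the side walls, 4 mm past their outer faces on either side, its top level with the wall tops.
- cover_place (a point): Where the cover's centre belongs: x -6, y 0, z 77 mm in the box frame (same axes): the cover lying on the walls and the end board, front edge flush with the end board's outer face, back edge flush with the back wall, 4 mm overhang on either side.
- rack: Wire drying rack fixed to the bench, 190 mm wide (y). Origin on the bench under its middle, x from low front to high back, z up. Two bays at y = +65 and -65, each of two 6 mm rods, 18 mm either side of the bay's middle, rising to +x at 34 degrees; top 104 high at x = 58. A board lies flat on each bay (which one varies). Beside the rods it is open, so fingers can reach past a board's side edges.
- rack_rest (a point): Middle of the rack's rest line, x -45, z 35 mm in the rack frame (same axes): the boards' lower edges lie on this level line, against the rods' upturned ends, which stand 19 mm proud of the rods.
- end_board: Loose dark brown end board, 68 wide (y) x 60 high (z) x 12 thick (x) mm, about 65 g. Origin: middle of the lower edge of its inner (+x) face; z up the board, -x outward through its thickness. On the rack it lies inner face down, its z axis up the 34 degree slope. It is the same either way round and either way up.
- board_center (a point): Centre of the end board (6 mm outward from its inner face, 30 mm above its lower edge), same axes as the board.
- cover: Loose dark brown cover, 96 long (x) x 68 wide (y) x 10 thick (z) mm, a 22 mm pour hole through its middle, about 100 g. Origin: middle of its front edge on the underside; x along its length, z up through its thickness. On the rack it lies underside down, its x axis up the 34 degree slope. It is the same either way round and either way up.
- cover_center (a point): Centre of the cover (middle of the hole, half way through the thickness), same axes as the cover.
- bail_arm (a joint): Angle of the bail, rad: 0 = closed, level, its rubber feet just on the cover; it starts open at 2.05 to 2.3 (upright is 1.57), leaning back. Two 8 mm steel straps 18 mm either side of the middle; feet 58 mm from the hinge; a 48 mm wide nose plate 111 to 117 mm from the hinge reaches 30 mm down before the closed box. Stiff hinge: stays where left, 1 to 2 N at the tab moves it.
- bail_hinge (a point): Middle of the bail's hinge axis, x 52, y 0, z 89 mm in the box frame (same axes). The axis is the box's y. The bail points to -x when closed and swings up and back over +z as it opens.
- bail_tab (a point): Point on the bail's red grip tab, 141 mm from the hinge, mid-width. The tab is 16 wide (along the hinge axis) x 8 mm thick and reaches from 117 to 155 mm from the hinge, in line with the straps. The point's x points to the hinge, y along the hinge axis.
- tub: Bystander: round blue lidded tub, 64 mm across, 55 mm high, origin under its middle.
- bottle: Bystander: amber bottle, 52 mm across, 120 mm high, origin under its middle.
- brush: Bystander: brush lying on the bench, 160 mm long along its x.
Things that resemble listed ones, but are neither listed nor needed, are in the scene too. Leave any orange or white look-alike of the cover alone.

How it is judged:
On the way, in this order (a step that is already met when the one before it is completed fails the run):
1. the end board stands upright in the open front, against the side walls, let go, the bail still open (x of board_center in the frame of mould_box between -0.051 and -0.045 m and y of board_center in the frame of mould_box between -0.004 and 0.004 m and z of board_center in the frame of mould_box between 0.039 and 0.045 m and angle between the x axis of end_board and the x axis of mould_box, either way round below 0.06 rad and angle between the z axis of end_board and the z axis of mould_box, either way round below 0.06 rad and linear speed of end_board below 0.02 m/s and contact force between the fingers and end_board below 0.1 N and value of joint bail_arm above 1 rad), for 0.2 s.
2. the cover lies in place on the box, let go, the bail still open (x of board_center in the frame of mould_box between -0.051 and -0.045 m and y of board_center in the frame of mould_box between -0.004 and 0.004 m and z of board_center in the frame of mould_box between 0.039 and 0.045 m and angle between the x axis of end_board and the x axis of mould_box, either way round below 0.06 rad and angle between the z axis of end_board and the z axis of mould_box, either way round below 0.06 rad and linear speed of each of end_board, cover below 0.02 m/s and x of cover_center in the frame of mould_box between -0.01 and -0.002 m and y of cover_center in the frame of mould_box between -0.004 and 0.004 m and z of cover_center in the frame of mould_box between 0.074 and 0.08 m and angle between the x axis of cover and the x axis of mould_box, either way round below 0.05 rad and angle between the z axis of cover and the z axis of mould_box, either way round below 0.05 rad and contact force between the fingers and cover below 0.1 N and value of joint bail_arm above 1 rad), for 0.2 s.
At the end, for the whole second after the job is handed in: The end board stands upright (within 0.06 rad) on the base against the side wall ends (gap under 3 mm), central within 4 mm; the cover lies flat on the walls within 4 mm of flush and central and 0.05 rad square; the bail is down on the cover (joint within 0.04 rad of 0); everything at rest (x of board_center in the frame of mould_box between -0.051 and -0.045 m and y of board_center in the frame of mould_box between -0.004 and 0.004 m and z of board_center in the frame of mould_box between 0.039 and 0.045 m and angle between the x axis of end_board and the x axis of mould_box, either way round below 0.06 rad and angle between the z axis of end_board and the z axis of mould_box, either way round below 0.06 rad and linear speed of each of end_board, cover below 0.02 m/s and x of cover_center in the frame of mould_box between -0.01 and -0.002 m and y of cover_center in the frame of mould_box between -0.004 and 0.004 m and z of cover_center in the frame of mould_box between 0.074 and 0.08 m and angle between the x axis of cover and the x axis of mould_box, either way round below 0.05 rad and angle between the z axis of cover and the z axis of mould_box, either way round below 0.05 rad and value of joint bail_arm between -0.04 and 0.04 rad and velocity of joint bail_arm between -0.05 and 0.05 rad/s); the robot touches nothing.
It fails at once if the tub is moved by more than 30 mm (distance of tub from where it was at the start of the episode above 0.03 m).
It fails at once if the bottle is moved by more than 30 mm (distance of bottle from where it was at the start of the episode above 0.03 m).
It fails at once if the brush is moved by more than 30 mm (distance of brush from where it was at the start of the episode above 0.03 m).
It fails at once if the cover is dropped onto the box (faster than 0.5 m/s within 40 mm above its place) (z of cover_center in the frame of mould_box below 0.117 m and x of cover_center in the frame of mould_box between -0.036 and 0.024 m and y of cover_center in the frame of mould_box between -0.03 and 0.03 m and linear speed of cover above 0.5 m/s).
It also fails if it takes over 67 s, if anything falls off the work surface, if the arm or the gripper's body presses on something with over 40 N, if the wrist force passes 120 N, or if a joint passes its speed limit or range.

ROBOT

A 7-joint arm with a two-finger parallel gripper is mounted at the origin on the work surface. World frame = base frame: x ahead of the robot, y to its left, z up, the work surface at z = 0. Lengths are in m, angles in rad, forces in N, time in s.
With the tool pointing down it reaches from about 0.4 to 0.85 m from the base axis. Payload 4.4 kg.
Tool frame: the origin (TCP) lies at the very end of the fingers, on their centre line; the grasp point (between the pads) lies bot.grip_point_offset behind it (bot.grip_point_offset is the distance from the TCP to the grasp point, in m); z points along the fingers, y is the line along which they close (so a half turn about z gives the same grasp; the last joint's range is limited). The gripper opens to 94 mm and grips with 3 to 60 N. Pads are 16 mm wide; open, the fingers measure 119 mm over their backs; the gripper's body (75 mm by 177 mm) begins 78 mm behind the grasp point.
Start: joints at [-1.192, 0.628, 0.038, 1.517, -0.027, 0.996, -0.02], TCP at [0.28, 0.587, 0.205] pointing down, gripper open.
Joint ranges: [-3.06, 3.06], [-0.37, 2.12], [-1.25, 1.32], [0.18, 2.47], [-1.1, 4.24], [0.23, 1.98], [-2.94, 2.94]. Speed limits (rad/s): [2.57, 2.57, 3.14, 3.14, 3.14, 3.14, 3.14].

INTERFACE

Orientations are given as a rotation vector (axis times angle).
In Python, from rig import bot, vision, nets gives the robot as it stands. Calls block until the motion is done:
- bot.movep(position, orientation): joint-space move of the TCP to a pose.
- bot.move_l(position, ori=None, max_speed=0.15): straight line of the TCP; ori=None keeps the orientation; max_speed is the mean speed in m/s.
- bot.move_joints(angles): joint-space move.
- bot.gripper_open() and bot.close(newtons=None): open the fingers fully, or close them until they stop; newtons is the grip in N (None keeps the last).
- bot.wait(seconds).
- bot.ik(position, orientation): joint angles nearest the present ones, or None.
- vision.camera(name): name is "side" or "top"; returns (picture, depth): 420x560x3 uint8, red, green, blue; 420x560 float32, m along the optical axis (not along the pixel's ray), 0 where there is no reading.
- vision.get_calibration(name): a dict with "fx", "fy", "cx", "cy" (pixels), "R" (3x3) and "t" (3): a world point X has camera coordinates R X + t. Camera axes: x right, y down, z forward; pixel columns grow to the right and rows downward; lengths in m; the calibration is good to about 2 mm. A picture is of the moment at which its call begins. get_calibration takes no time and is no camera call.
A pose or a line that the arm cannot do raises bot.IKError and nothing moves.
- bot.job_done(): hands the job in; it is judged then, once.
Trained networks look in the newest picture that a camera, given by its name, has taken for a name from the list of things; names that differ only in an ending like _2 or _b are one class to them, and where a whole thing is asked for, a point or a joint stands for the part that bears it (a point fixed in the world has none). Each returns a list of dicts, best first, with "p" (0 to 1); they miss things now and then, are a little off and sometimes report something else, mostly with a low value. They report only what shows in the picture. A call takes as long as a camera call. They do not tell look-alikes from the thing itself.
- nets.recognise(label, camera): "position" ([x, y, z] in m, in world coordinates, good to about 4 mm: the middle of the surface that is visible of it).
- nets.mark_of(label, camera): "position" ([x, y, z] in m, in world coordinates, good to about 4 mm: a listed point, or the origin of a listed thing).
Readings, each from a call of its own:
- bot.current_t(): time.
- bot.current_qpos(): joint angles.
- bot.current_qvel(): joint speeds.
- bot.current_effort(): joint torques, N m.
- bot.current_position(): TCP position.
- bot.current_eef_rot(): TCP orientation.
- bot.current_wrist_force(): force on the tool from outside, world axes, zero at the start.
- bot.current_torque(): the same for the moment, N m.
- bot.current_width(): finger opening in m.
- bot.current_grip_force(): force on a finger pad.
Only numpy, scipy, OpenCV 4.12 (cv2) and the standard library are available. Lean on these libraries where they do the work, as an engineer would, in place of code of your own. Each camera call takes 0.05 s, during which the arm holds its last target. There are 200 camera calls.

## Working session

There is one attempt and no reset: what is moved stays moved. The work goes in short steps, each a Python script; the robot and the scene stay as the last script left them, time stands still between calls to the robot, and variables do not carry over. Pictures are saved under pics/ and viewed, at most 13 in all, crops included, and the job is handed in when it is done.

```bash
ls; mkdir -p pics
python3 - <<'E'
from rig import bot, vision, nets
import cv2, numpy as np
for c in ("top","side"):
    im,d=vision.camera(c); cv2.imwrite(f"pics/{c}0.png",im[:,:,::-1]); np.savez(f"{c}0.npz",im=im,d=d)
    k=vision.get_calibration(c); print(c,{a:np.round(b,3).tolist() for a,b in k.items()}, "cam", np.round(-k["R"].T@k["t"],3))
    for l in ("mould_box","rack_rest","rack","board_center","cover_center","bail_tab","bail_hinge","board_place","cover_place"):
        print(c,l,[(round(r["p"],2),np.round(r["position"],3).tolist()) for r in nets.mark_of(l,c)[:3]])
print(bot.grip_point_offset,bot.current_eef_rot(),bot.current_t())
E
```

```text
pics
top {'fx': 497.602, 'fy': 497.602, 'cx': 273.24, 'cy': 205.773, 'R': [[0.022, -1.0, -0.016], [-0.983, -0.019, -0.182], [0.182, 0.02, -0.983]], 't': [-0.019, 0.607, 1.022]} cam [ 0.411 -0.028  1.115]
top mould_box [(0.68, [0.543, -0.149, -0.001]), (0.4, [0.496, -0.147, 0.046])]
top rack_rest [(0.67, [0.544, 0.158, 0.038]), (0.6, [0.53, -0.15, 0.082])]
top rack [(0.59, [0.54, -0.152, 0.002])]
top board_center [(0.89, [0.568, 0.095, 0.058]), (0.61, [0.546, 0.094, 0.031])]
top cover_center [(0.76, [0.42, 0.23, 0.008]), (0.71, [0.513, 0.346, 0.005]), (0.7, [0.696, 0.356, 0.006])]
top bail_tab [(0.8, [0.66, -0.152, 0.213]), (0.29, [0.532, -0.152, 0.079])]
top bail_hinge [(0.9, [0.588, -0.152, 0.086]), (0.71, [0.541, 0.217, 0.035])]
top board_place [(0.63, [0.496, -0.147, 0.043])]
top cover_place [(0.61, [0.534, -0.15, 0.08])]
side {'fx': 387.463, 'fy': 387.463, 'cx': 280.217, 'cy': 209.094, 'R': [[0.992, -0.126, 0.015], [-0.06, -0.571, -0.819], [0.112, 0.811, -0.574]], 't': [-0.576, 0.085, 0.812]} cam [ 0.486 -0.683  0.544]
side mould_box [(0.59, [0.535, -0.146, 0.004])]
side rack_rest [(0.68, [0.546, 0.157, 0.036])]
side rack [(0.74, [0.595, 0.162, -0.002])]
side board_center [(0.66, [0.572, 0.098, 0.059])]
side cover_center [(0.91, [0.51, 0.347, 0.006]), (0.79, [0.694, 0.354, 0.004]), (0.79, [0.41, 0.086, 0.004])]
side bail_tab [(0.65, [0.661, -0.153, 0.215])]
side bail_hinge [(0.79, [0.593, -0.15, 0.089])]
side board_place [(0.76, [0.492, -0.145, 0.044])]
side cover_place [(0.58, [0.532, -0.145, 0.077])]
0.0188 [-6.92910725e-01 -3.06420002e+00 -5.78990768e-05] 1.0
```

View pics/top0.png

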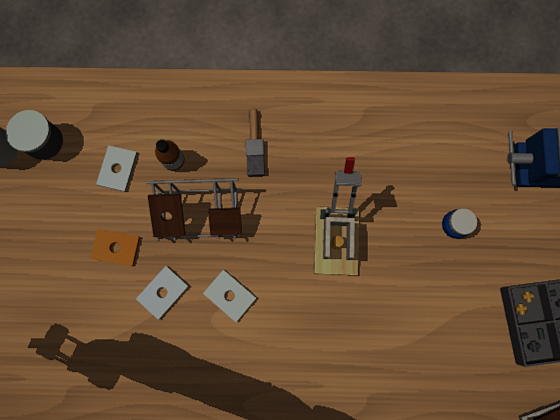

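View pics/side0.png

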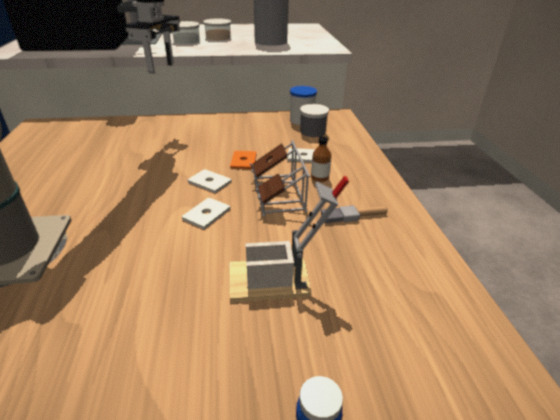

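The dark holed board on the rack at (167,216) fits the cover. The dark board without a hole at (225,221) fits the end board. The white and orange holed plates at (117,168), (163,292), (230,296) and (115,247) are look-alikes. I'll confirm with an enlarged crop and measure at the same time.

```bash
cat > meas.py <<'E'
import numpy as np, cv2
from rig import vision
def cloud(c,d):
    k=vision.get_calibration(c); v,u=np.indices(d.shape)
    P=np.stack([(u-k["cx"])/k["fx"]*d,(v-k["cy"])/k["fy"]*d,d],-1)
    P=(P-k["t"])@k["R"]; P[d<=0]=np.nan; return P
def rect(xy):
    (c,s,a)=cv2.minAreaRect(xy.astype(np.float32)*1000); return np.round(c,1),np.round(s,1),round(a,2)
E
python3 - <<'E'
from meas import *
D={c:np.load(c+"0.npz") for c in("top","side")}
im=D["top"]["im"]; cr=cv2.resize(im[140:290,130:380],None,fx=3.2,fy=3.2,interpolation=cv2.INTER_CUBIC)
cv2.imwrite("pics/crop1.png",cr[:,:,::-1])
for c in D:
    P=cloud(c,D[c]["d"]); I=D[c]["im"].astype(int)
    z=P[...,2]; near=(abs(P[...,0]-.53)<.15)&(abs(P[...,1]+.15)<.09)
    bench=(abs(P[...,0]-.45)<.03)&(abs(P[...,1]+.0)<.03); print(c,"bench z",np.nanmedian(z[bench]),np.nanstd(z[bench]))
    m=near&(abs(z-.072)<.004)&(P[...,0]<.585); print("walltop",m.sum(),np.median(z[m]),rect(P[m][:,:2]))
    m=near&(abs(z-.012)<.004); print("base",m.sum(),np.median(z[m]),rect(P[m][:,:2]))
    br=(I[...,0]<110)&(I[...,0]>I[...,2]+15)&(z>.03)&(z<.13)&(abs(P[...,0]-.59)<.09)&(abs(P[...,1]-.16)<.14)
    n,L,st,ce=cv2.connectedComponentsWithStats(br.astype(np.uint8))
    for i in range(1,n):
        if st[i,4]<150: continue
        Q=P[L==i]; 
        for _ in range(4):
            mu=np.median(Q,0) if _==0 else Q.mean(0); w,V=np.linalg.eigh(np.cov((Q-mu).T)); nn=V[:,0]*np.sign(V[2,0]); Q=Q[abs((Q-mu)@nn)<.004]
        e=np.cross([0,0,1],nn); e/=np.linalg.norm(e); f=np.cross(nn,e)
        r=rect(np.stack([(Q-mu)@e,(Q-mu)@f],1)); ctr=mu+e*r[0][0]/1e3+f*r[0][1]/1e3
        print(" comp",ce[i].round(),st[i,4],"n",nn.round(3),"slope",np.degrees(np.arccos(nn[2])).round(1),"ctr",ctr.round(4),r[1:],"e",e.round(3))
E
```

```text
top bench z 4.1704344191665516e-07 0.0020834909722274543
walltop 423 0.07222766489316483 (array([ 540.7, -148.1]), array([60.1, 84.3]), 88.65)
base 1745 0.012027657675077555 (array([ 540.8, -147.9]), array([ 96.4, 150.2]), 88.99)
 comp [166. 215.] 1289 n [-0.559 -0.026  0.829] slope 34.0 ctr [0.5776 0.2215 0.0707] (array([98.5, 68.8]), 89.83) e [ 0.046 -0.999  0.   ]
 comp [225. 221.] 844 n [-0.554 -0.034  0.832] slope 33.7 ctr [0.5684 0.0968 0.0624] (array([61.4, 68.2]), 89.56) e [ 0.062 -0.998  0.   ]
side bench z -0.0005444621882968812 0.0009549450805538369
walltop 513 0.07132387794967843 (array([ 541.8, -151. ]), array([63.4, 86.7]), 89.3)
base 1447 0.0116202889727275 (array([ 539.9, -151.6]), array([ 97.4, 149. ]), 88.7)
 comp [269. 161.] 509 n [-0.557 -0.04   0.829] slope 34.0 ctr [0.5753 0.2165 0.0678] (array([102.6,  70.1]), 87.82) e [ 0.071 -0.997  0.   ]
 comp [271. 189.] 483 n [-0.553 -0.04   0.832] slope 33.7 ctr [0.5661 0.0924 0.0599] (array([69.6, 64.9]), 0.1) e [ 0.073 -0.997  0.   ]
```

View pics/crop1.png

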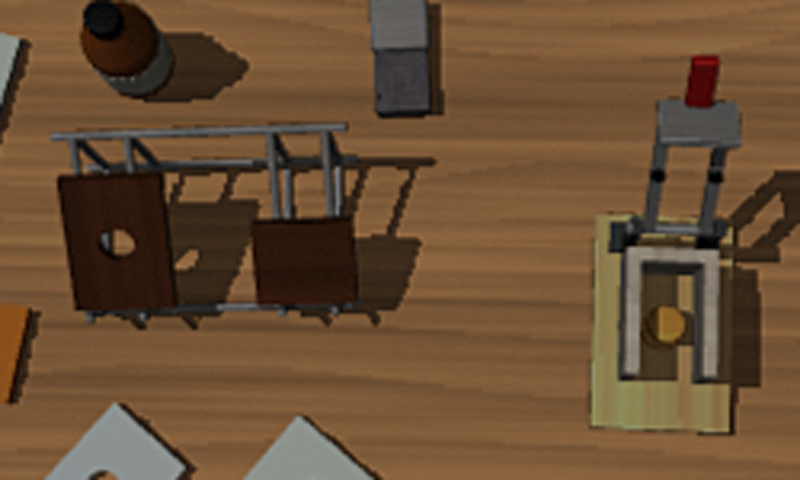

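The crop confirms it: the dark board with the pour hole at crop (118,242) is the cover, and the plain dark board at (305,262) is the end board. Next I'll check reachability of all the poses and pick up the end board.

```bash
cat > h.py <<'E'
import numpy as np
from scipy.spatial.transform import Rotation as Ro
from rig import bot, vision, nets
from meas import *
BOX=np.array([.5407,-.1497,0.]); BYAW=np.radians(-1.1); RYAW=np.radians(3.6)
EB=np.array([.5706,.0948,.0565]); CV=np.array([.5793,.2192,.0655])
def ori(a,yaw):  # a = degrees of tool z below horizontal
    a=np.radians(a); z=Ro.from_rotvec([0,0,yaw]).apply([np.cos(a),0,-np.sin(a)]); y=np.array([-np.sin(yaw),np.cos(yaw),0])
    return Ro.from_matrix(np.stack([np.cross(y,z),y,z],1)).as_rotvec()
def tcp(g,o): return np.asarray(g)+bot.grip_point_offset*Ro.from_rotvec(o).as_matrix()[:,2]
def box(p): return BOX+Ro.from_rotvec([0,0,BYAW]).apply(p)
def go(g,a,yaw,lin=None):
    o=ori(a,yaw); p=tcp(g,o)
    bot.movep(p,o) if lin is None else bot.move_l(p,o,max_speed=lin)
E
python3 - <<'E'
from h import *
for ap in (35,45,55):
    for n,g,a,y in (("grasp",EB,ap+56,RYAW),("above",EB+[0,0,.1],ap+56,RYAW),("pre",box([-.07,0,.08]),ap,BYAW),("place",box([-.048,0,.042]),ap,BYAW)):
        o=ori(a,y); q=bot.ik(tcp(g,o),o); print(ap,n,None if q is None else np.round(q,2))
for n,g,a,y in (("cg",CV,56,RYAW),("cab",CV+[-.06,0,.1],56,RYAW),("cpre",box([-.006,0,.13]),90,BYAW),("cpl",box([-.006,0,.077]),90,BYAW)):
    o=ori(a,y); q=bot.ik(tcp(g,o),o); print(n,None if q is None else np.round(q,2))
for th in (2.2,1.6,.8,0):
    for a in (90,70):
        g=box([.052-.141*np.cos(th),0,.089+.141*np.sin(th)]);o=ori(a,BYAW); q=bot.ik(tcp(g,o),o); print("bail",th,a,None if q is None else np.round(q,2))
E
```

```text
35 grasp [-0.15  0.76 -0.09  1.83  0.12  0.57  1.31]
35 above [-0.17  0.62 -0.06  1.77  0.05  0.77  1.38]
35 pre None
35 place None
45 grasp [-0.13  0.84 -0.11  1.65  0.07  0.84  1.37]
45 above [-0.14  0.7  -0.09  1.6   0.04  1.03  1.39]
45 pre None
45 place None
55 grasp [-0.12  0.93 -0.13  1.47  0.05  1.11  1.39]
55 above [-0.12  0.81 -0.12  1.42  0.03  1.28  1.4 ]
55 pre None
55 place None
cg [ 0.1   1.04 -1.06  2.24  2.02  1.15 -0.65]
cab [ 0.05  0.72 -1.06  2.33  1.78  0.97 -0.66]
cpre [ 0.25  0.62 -0.04  1.88  0.04  0.65  1.73]
cpl [ 0.3   0.7  -0.12  1.91  0.16  0.54  1.63]
bail 2.2 90 [ 0.16  0.71  0.04  1.41 -0.03  1.02  1.76]
bail 2.2 70 [ 0.24  0.57 -0.04  1.78 -0.1   0.45  1.85]
bail 1.6 90 [ 0.13  0.57  0.12  1.61 -0.08  0.96  1.83]
bail 1.6 70 [ 0.22  0.43  0.03  1.95 -0.23  0.42  1.99]
bail 0.8 90 [ 0.17  0.49  0.1   1.93 -0.07  0.73  1.86]
bail 0.8 70 [ 0.7   0.42 -0.53  2.22  0.58  0.24  1.25]
bail 0 90 [ 0.33  0.61 -0.11  2.11  0.15  0.43  1.66]
bail 0 70 [ 0.81  0.66 -0.68  2.41  2.07  0.35 -0.18]
```

Run:
```python
from h import *
def orif(a,y,f):
    return (Ro.from_rotvec(ori(a,y))*Ro.from_rotvec([0,0,np.pi*f])).as_rotvec()
for f in (0,1):
  for ap in (60,65,70,75,80,85):
    for n,g,a,y in (("grasp",EB,ap+56,RYAW),("above",EB+[0,0,.1],ap+56,RYAW),("pre",box([-.07,0,.08]),ap,BYAW),("place",box([-.048,0,.042]),ap,BYAW)):
        o=orif(a,y,f); q=bot.ik(tcp(g,o),o); print(f,ap,n,None if q is None else np.round(q,2))
  for ap in (90,100,110):
   for n,g,a,y in (("cg",CV,ap-34,RYAW),("cab",CV+[0,0,.1],ap-34,RYAW),("cpre",box([-.006,0,.13]),ap,BYAW),("cpl",box([-.006,0,.077]),ap,BYAW)):
    o=orif(a,y,f); q=bot.ik(tcp(g,o),o); print(f,ap,n,None if q is None else np.round(q,2))
```

```text
0 60 grasp [-0.11  0.98 -0.14  1.38  0.05  1.24  1.39]
0 60 above [-0.12  0.86 -0.13  1.33  0.03  1.4   1.4 ]
0 60 pre None
0 60 place None
0 65 grasp [-0.11  1.04 -0.14  1.28  0.05  1.37  1.4 ]
0 65 above [-0.11  0.92 -0.14  1.24  0.03  1.52  1.4 ]
0 65 pre [ 1.02  0.87 -1.06  2.44  2.05  0.68 -0.11]
0 65 place [ 0.99  1.01 -1.06  2.4   2.1   0.78 -0.11]
0 70 grasp [-0.1   1.1  -0.15  1.18  0.04  1.49  1.4 ]
0 70 above [-0.11  0.98 -0.15  1.15  0.03  1.64  1.4 ]
0 70 pre [ 0.79  0.7  -0.69  2.37  2.03  0.36 -0.14]
0 70 place [ 0.87  0.88 -0.87  2.33  1.97  0.57 -0.04]
0 75 grasp [-0.1   1.16 -0.16  1.08  0.04  1.62  1.4 ]
0 75 above [-0.1   1.04 -0.16  1.06  0.02  1.75  1.39]
0 75 pre [ 0.77  0.69 -0.69  2.29  1.56  0.36  0.3 ]
0 75 place [ 0.63  0.75 -0.5   2.26  1.81  0.27  0.06]
0 80 grasp [-0.1   1.22 -0.17  0.98  0.04  1.75  1.39]
0 80 above [-0.1   1.11 -0.17  0.97  0.02  1.87  1.39]
0 80 pre [ 0.64  0.65 -0.52  2.22  1.05  0.31  0.79]
0 80 place [ 0.62  0.75 -0.52  2.18  1.27  0.32  0.58]
0 85 grasp [-0.1   1.29 -0.18  0.87  0.04  1.87  1.39]
0 85 above None
0 85 pre [ 0.38  
[... 1869 characters left out ...]
]
1 85 place [ 0.1   0.73  0.24  2.12 -0.67  0.29 -0.68]
1 90 cg [-0.22  0.81 -0.51  2.25  2.17  0.74  2.17]
1 90 cab [-0.59  0.54  0.03  2.22  2.09  0.29  2.17]
1 90 cpre [-0.2   0.72  0.68  1.89 -0.65  0.77 -0.74]
1 90 cpl [-0.14  0.79  0.59  1.92 -0.71  0.65 -0.7 ]
1 100 cg [-0.41  0.72 -0.15  2.12  1.86  0.28  2.45]
1 100 cab [-0.96  0.63  0.68  2.08 -1.01  0.26 -1.02]
1 100 cpre [-0.23  0.83  0.76  1.72 -0.56  1.01 -0.84]
1 100 cpl [-0.2   0.89  0.71  1.75 -0.62  0.92 -0.81]
1 110 cg [-0.76  0.78  0.46  1.98 -0.84  0.31 -1.18]
1 110 cab [-0.88  0.65  0.66  1.92 -0.64  0.53 -1.35]
1 110 cpre [-0.23  0.93  0.79  1.56 -0.5   1.24 -0.9 ]
1 110 cpl [-0.21  1.    0.75  1.58 -0.54  1.16 -0.89]
```

Run:
```python
from h import *
t0=bot.current_t()
go(EB+[.02,0,.15],112,RYAW); print(bot.current_t()-t0)
go(EB,112,RYAW,.12); bot.close(15); print("w",bot.current_width(),bot.current_grip_force())
go(EB+[0,0,.10],112,RYAW,.15); print("w",bot.current_width(),bot.current_wrist_force().round(2),bot.current_t())
im,d=vision.camera("side"); cv2.imwrite("pics/side1.png",cv2.resize(im[80:300,150:450],None,fx=2.5,fy=2.5)[:,:,::-1])
for a in (60,64,66,68,70):
    for nm,p in(("pre",[-.075,0,.07]),("pl",[-.048,0,.042])):
        o=ori(a,BYAW); q=bot.ik(tcp(box(p),o),o); print(a,nm,None if q is None else np.round(q,2))
```

```text
2.0917
w 0.0683187242651259 14.967237263917923
w 0.06815331133597191 [ 0.57  0.45 -1.67] 5.8417
60 pre None
60 pl None
64 pre None
64 pl [ 0.99  1.01 -1.06  2.41  2.14  0.8  -0.14]
66 pre [ 1.01  0.9  -1.06  2.44  2.05  0.7  -0.1 ]
66 pl [ 0.99  1.   -1.06  2.39  2.06  0.77 -0.07]
68 pre [ 1.01  0.89 -1.06  2.41  1.95  0.68 -0.02]
68 pl [ 0.98  0.99 -1.06  2.36  1.97  0.75 -0.  ]
70 pre [ 1.    0.88 -1.06  2.38  1.85  0.67  0.06]
70 pl [ 0.97  0.98 -1.06  2.33  1.88  0.74  0.07]
```

View pics/side1.png

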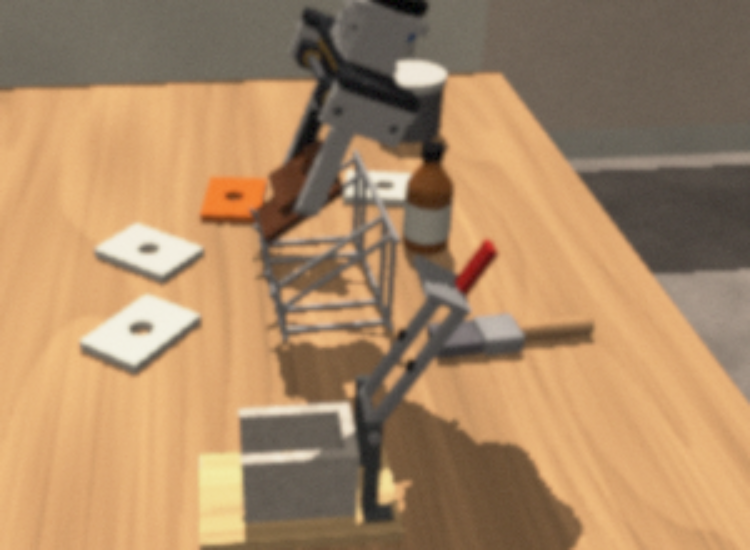

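The picture shows the board held between the fingers above the rack at about (290,190), still at the slope angle. Next is the move to the front of the box.

Run:
```python
from h import *
go(box([-.085,0,.15]),72,BYAW); print(bot.current_t(),bot.current_width())
go(box([-.07,0,.075]),70,BYAW,.12)
I=[]
for c in("side","top"):
    im,d=vision.camera(c); np.savez(c+"1.npz",im=im,d=d); I.append(cv2.resize(im[170:320,190:390] if c=="side" else im[180:330,240:440],None,fx=2,fy=2))
cv2.imwrite("pics/pre.png",np.hstack(I)[:,:,::-1]); print(bot.current_t(),bot.current_width(),bot.current_wrist_force().round(2), bot.current_qpos().round(2))
```

```text
6.975 0.06757514751752905
8.125 0.06789139994506405 [ 0.62  0.02 -0.12] [ 0.84  0.74 -0.78  2.37  1.98  0.43 -0.08]
```

View pics/pre.png

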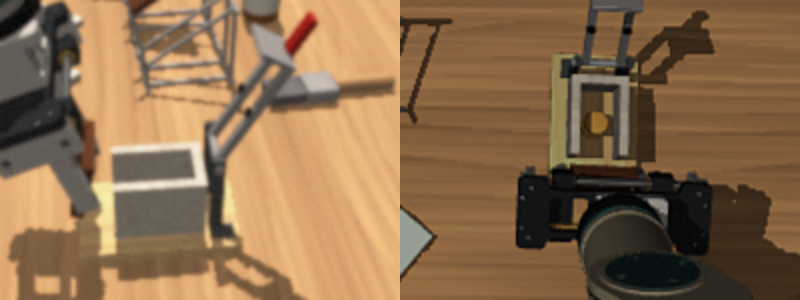

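The view from the side shows the board nearly upright in front of the open end, and from the top it appears as a dark strip at crop x 570–643. I'll measure how central it is in the same camera frame.

Run:
```python
from h import *
D=np.load("top1.npz");P=cloud("top",D["d"]);I=D["im"].astype(int);z=P[...,2]
v,u=np.indices(z.shape)
m=(I[...,0]>I[...,2]+25)&(I[...,0]<130)&(z>.075)&(z<.13)&(v>255)&(v<275)&(u>310)&(u<375)
Q=P[m];print(m.sum(),"px u",u[m].min(),u[m].max(),"v",v[m].min(),v[m].max(),"y",Q[:,1].min(),Q[:,1].max(),"z",np.percentile(Q[:,2],[5,50,95]),"x",np.percentile(Q[:,0],[5,50,95]))
for vv in sorted(set(v[m])): 
    q=P[m&(v==vv)]; print(vv,len(q),q[:,1].min().round(4),q[:,1].max().round(4),q.mean(0).round(4))
m=(abs(z-.072)<.004)&(abs(P[...,0]-.541)<.06)&(abs(P[...,1]+.148)<.05)&(P[...,0]<.585);print("wall",rect(P[m][:,:2]))
print("grip",bot.current_position(), "target", tcp(box([-.07,0,.075]),ori(70,BYAW)))
```

```text
171 px u 325 363 v 262 268 y -0.19320215309281655 -0.11450053518484855 z [0.09974234 0.10341905 0.10664122] x [0.47359091 0.4795151  0.48481458]
262 16 -0.145 -0.1145 [ 0.4848 -0.1298  0.1022]
263 33 -0.1799 -0.1145 [ 0.4831 -0.1469  0.1025]
264 30 -0.1792 -0.1187 [ 0.4811 -0.1492  0.103 ]
265 32 -0.1925 -0.1186 [ 0.4791 -0.1502  0.1029]
266 29 -0.1918 -0.1204 [ 0.4771 -0.1528  0.104 ]
267 20 -0.1932 -0.1204 [ 0.4753 -0.1613  0.1039]
268 11 -0.1787 -0.1583 [ 0.4734 -0.1688  0.1046]
wall (array([ 533.5, -147.2]), array([89.6, 99.1]), 89.95)
grip [ 0.47766191 -0.14854407  0.05784928] target [ 0.47714169 -0.14847962  0.05733378]
```

Run:
```python
from h import *
f0=bot.current_wrist_force()
for x,z,s in ((-.062,.044,.08),(-.055,.0435,.03),(-.051,.043,.03),(-.048,.0425,.03),(-.047,.0415,.03)):
    go(box([x,0,z]),70,BYAW,s); print(x,z,(bot.current_wrist_force()-f0).round(2),bot.current_width(),round(bot.current_t(),2))
I=[]
for c in("side","top"):
    im,d=vision.camera(c); np.savez(c+"2.npz",im=im,d=d); I.append(cv2.resize(im[220:300,210:310] if c=="side" else im[200:280,290:390],None,fx=4,fy=4))
cv2.imwrite("pics/pl.png",np.hstack(I)[:,:,::-1])
```

```text
-0.062 0.044 [ 0.26 -0.03 -0.51] 0.06796941662408716 8.68
-0.055 0.0435 [-3.37 -0.9   0.73] 0.06811549705011086 9.06
-0.051 0.043 [-9.8  -0.33  6.79] 0.06799306297295152 9.34
-0.048 0.0425 [-14.28  -0.68  11.46] 0.06798507943836948 9.59
-0.047 0.0415 [-15.23  -1.1   14.4 ] 0.06794711347711867 9.84
```

View pics/pl.png

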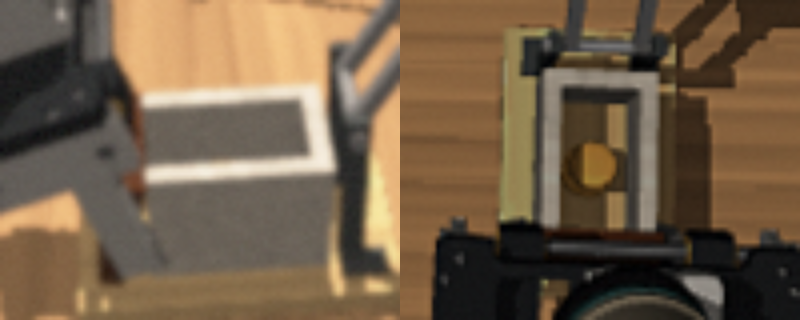

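The left half of the picture shows the board's top against the walls with its foot still out to about (110,270), so it slid in the grip rather than pivoting fully. I'll let go, back off, and push the foot in with closed fingers.

```bash
cat >> h.py <<'E'
def gt(p,a,lin=.1,yaw=BYAW):  # TCP (not grasp point) to box-frame p
    bot.move_l(box(p),ori(a,yaw),max_speed=lin)
def boardprof(name):
    im,d=vision.camera("side"); np.savez(name,im=im,d=d); P=cloud("side",d); return im,P
E
python3 - <<'E'
from h import *
print(bot.current_width()); bot.gripper_open()
o=ori(70,BYAW); b=-Ro.from_rotvec(o).as_matrix()[:,2]
bot.move_l(bot.current_position()+.09*b,max_speed=.15)
bot.close(10); print(bot.current_t(),bot.current_width())
gt([-.10,0,.03],70,.12); gt([-.085,0,.024],70,.1); f0=bot.current_wrist_force(); print("f0",f0.round(2))
for x in (-.08,-.075,-.071,-.068,-.066,-.064,-.0625,-.0615,-.0605,-.0595):
    gt([x,0,.024],70,.04); f=bot.current_wrist_force()-f0; print(x,f.round(2),round(bot.current_t(),2))
    if f[0]<-8: break
gt([-.10,0,.05],70,.15); 
I=[]
for c in("side","top"):
    im,d=vision.camera(c); np.savez(c+"3.npz",im=im,d=d); I.append(cv2.resize(im[220:300,210:310] if c=="side" else im[200:280,290:390],None,fx=4,fy=4))
cv2.imwrite("pics/pl2.png",np.hstack(I)[:,:,::-1])
E
```

```text
0.06800110319188858
12.7083 0.00043552056476596653Traceback (most recent call last):
  File "<stdin>", line 6, in <module>
  File "h.py", line 16, in gt
    bot.move_l(box(p),ori(a,yaw),max_speed=lin)
    ~~~~~~~~~~^^^^^^^^^^^^^^^^^^^^^^^^^^^^^^^^^
rig.IKError: the arm cannot follow that straight line within its joint ranges
```

Run:
```python
from h import *
print(bot.current_position().round(3),bot.current_qpos().round(2))
for a in (75,80,85,90,95):
    for p in ([-.10,0,.05],[-.085,0,.024],[-.06,0,.024]):
        o=ori(a,BYAW); q=bot.ik(box(p),o); print(a,p,None if q is None else np.round(q,2))
```

```text
[ 0.47  -0.148  0.108] [ 0.82  0.57 -0.69  2.36  1.68  0.27  0.18]
75 [-0.1, 0, 0.05] [ 0.8   0.71 -0.7   2.38  1.82  0.37  0.05]
75 [-0.085, 0, 0.024] [ 0.77  0.78 -0.68  2.36  1.92  0.41 -0.04]
75 [-0.06, 0, 0.024] [ 0.74  0.78 -0.66  2.3   1.81  0.39  0.07]
80 [-0.1, 0, 0.05] [ 0.66  0.66 -0.51  2.31  1.33  0.27  0.52]
80 [-0.085, 0, 0.024] [ 0.68  0.74 -0.57  2.28  1.5   0.33  0.35]
80 [-0.06, 0, 0.024] [ 0.64  0.75 -0.54  2.22  1.36  0.32  0.49]
85 [-0.1, 0, 0.05] [ 0.6   0.66 -0.46  2.23  0.87  0.34  0.96]
85 [-0.085, 0, 0.024] [ 0.56  0.72 -0.42  2.2   0.96  0.31  0.87]
85 [-0.06, 0, 0.024] [ 0.54  0.73 -0.41  2.14  0.85  0.34  0.98]
90 [-0.1, 0, 0.05] [ 0.67  0.71 -0.6   2.14  0.81  0.53  1.  ]
90 [-0.085, 0, 0.024] [ 0.6   0.75 -0.52  2.12  0.82  0.48  1.  ]
90 [-0.06, 0, 0.024] [ 0.61  0.78 -0.55  2.05  0.81  0.54  1.01]
95 [-0.1, 0, 0.05] [ 0.71  0.77 -0.7   2.06  0.78  0.71  1.02]
95 [-0.085, 0, 0.024] [ 0.65  0.81 -0.63  2.03  0.79  0.66  1.02]
95 [-0.06, 0, 0.024] [ 0.65  0.83 -0.65  1.97  0.78  0.72  1.04]
```

Run:
```python
from h import *
bot.movep(box([-.10,0,.09]),ori(85,BYAW))
gt([-.09,0,.024],85,.12); f0=bot.current_wrist_force(); print("f0",f0.round(2))
for x in (-.082,-.077,-.073,-.070,-.068,-.066,-.064,-.063,-.062,-.061,-.060):
    gt([x,0,.024],85,.05); f=bot.current_wrist_force()-f0; print(x,f.round(2),round(bot.current_t(),2))
    if f[0]<-8: break
gt([-.10,0,.06],85,.15); 
I=[]
for c in("side","top"):
    im,d=vision.camera(c); np.savez(c+"3.npz",im=im,d=d); I.append(cv2.resize(im[220:300,210:310] if c=="side" else im[200:280,290:390],None,fx=4,fy=4))
cv2.imwrite("pics/pl2.png",np.hstack(I)[:,:,::-1])
```

```text
f0 [-0.29 -0.29  0.25]
-0.082 [-0.15 -0.32  1.15] 14.57
-0.077 [-0.58  0.79 -0.78] 14.82
-0.073 [ 1.36  0.48 -0.9 ] 15.07
-0.07 [-0.12  0.07 -1.08] 15.32
-0.068 [ 0.    0.35 -0.14] 15.57
-0.066 [-0.52  0.07  0.71] 15.82
-0.064 [-3.75  0.74  3.01] 16.07
-0.063 [-6.94  1.32  4.73] 16.32
-0.062 [-7.68  2.    5.55] 16.57
-0.061 [-9.41  1.87  7.63] 16.82
```

View pics/pl2.png

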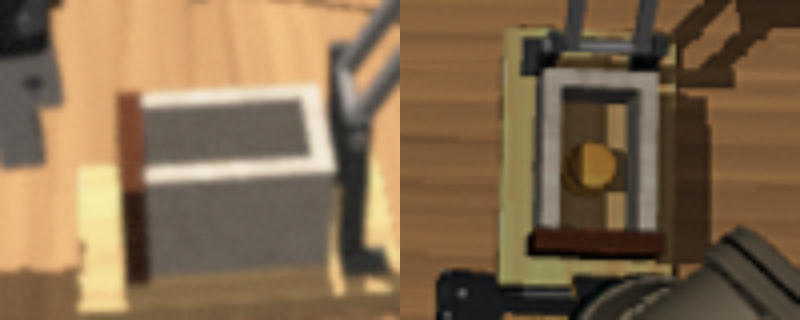

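The board now stands upright and flush against the walls, from (130,95) to (138,280) in the side view. From the top it spans 530–664 against walls at 541–658. I'll check the numbers and pick up the cover.

Run:
```python
from h import *
def tob(P): return Ro.from_rotvec([0,0,-BYAW]).apply(P-BOX)
for c in("top","side"):
    D=np.load(c+"3.npz");P=cloud(c,D["d"]);I=D["im"].astype(int);z=P[...,2]
    w=(z>.066)&(z<.08)&(abs(P[...,0]-.52)<.08)&(abs(P[...,1]+.15)<.05)
    br=(I[...,0]>I[...,2]+20)&(I[...,0]<140)
    b=w&br&(P[...,0]<.505); q=tob(P[b]); print(c,"board top",b.sum(),"x",q[:,0].min(),q[:,0].max(),"y",q[:,1].min(),q[:,1].max(),"z",np.median(q[:,2]), rect(q[:,:2]))
    b=w&~br&(P[...,0]>.503)&(P[...,0]<.584); q=tob(P[b]);q=q[abs(q[:,2]-.072)<.004]; print("walls",rect(q[:,:2]))
for ap in (95,98,100,103,106,110):
  for n,g,a,y in (("cg",CV,ap-34,RYAW),("cab",CV+[-.03,0,.12],ap-34,RYAW),("cpre",box([-.006,0,.16]),ap,BYAW),("cpl",box([-.006,0,.077]),ap,BYAW)):
    o=ori(a,y); q=bot.ik(tcp(g,o),o); print(ap,n,None if q is None else np.round(q,2))
print(bot.current_qpos().round(2))
```

```text
top board top 191 x -0.05437135395929406 -0.03590877431970756 y -0.033585630875198176 0.033930717973096866 z 0.07183104908595431 (array([-45.3,   0.2]), array([18.2, 67.5]), 0.68)
walls (array([1. , 2.2]), array([59.2, 79.2]), 89.5)
side board top 171 x -0.09976350940390157 -0.03632797644882512 y -0.03710805884057721 0.02907881864814274 z 0.07148598284267653 (array([-58. ,  -0.6]), array([61.3, 63.8]), 65.46)
walls (array([ 1.2, -1.8]), array([63.3, 78.7]), 89.83)
95 cg [ 0.12  1.01 -1.06  2.17  1.88  1.05 -0.51]
95 cab [-0.46  0.47 -0.14  2.19  1.46  0.31 -0.33]
95 cpre [ 0.69  0.73 -0.79  1.76  0.6   1.01  1.2 ]
95 cpl [ 0.64  0.84 -0.71  1.81  0.7   0.86  1.12]
98 cg [ 0.13  0.99 -1.06  2.13  1.79  1.   -0.42]
98 cab [-0.52  0.47 -0.05  2.14  1.09  0.26  0.06]
98 cpre [ 0.67  0.76 -0.79  1.71  0.58  1.09  1.21]
98 cpl [ 0.63  0.86 -0.71  1.76  0.67  0.94  1.15]
100 cg [ 0.14  0.99 -1.06  2.1   1.73  0.98 -0.36]
100 cab [-0.31  0.48 -0.33  2.11  1.09  0.39  0.08]
100 cpre [ 0.66  0.78 -0.79  1.67  0.57  1.13  1.22]
100 cpl [ 0.62  0.88 -0.72  1.73  0.66  0.99  1.16]
103 cg [ 0.15  0.98 -1.06  2.06  1.63  0.95 -0.26]
103 cab [-0.13  0.52 -0.56  2.06  1.04  0.53  0.16]
103 cpre [ 0.64  0.8  -0.78  1.62  0.56  1.21  1.23]
103 cpl [ 0.61  0.9  -0.72  1.68  0.64  1.07  1.18]
106 cg [-0.38  0.72 -0.14  2.03  1.12  0.24  0.08]
106 cab [-0.09  0.54 -0.6   2.01  0.92  0.58  0.28]
106 cpre [ 0.62  0.83 -0.77  1.57  0.55  1.27  1.25]
106 cpl [ 0.59  0.93 -0.72  1.62  0.62  1.14  1.2 ]
110 cg [-0.18  0.76 -0.43  1.96  1.05  0.45  0.2 ]
110 cab [-0.06  0.57 -0.64  1.95  0.79  0.65  0.43]
110 cpre [ 0.59  0.86 -0.76  1.51  0.53  1.37  1.26]
110 cpl [ 0.57  0.96 -0.71  1.56  0.6   1.24  1.22]
[ 0.67  0.66 -0.57  2.22  0.91  0.4   0.91]
```

Run:
```python
from h import *
def tob(P): return Ro.from_rotvec([0,0,-BYAW]).apply(P-BOX)
for c in("top","side"):
  for s in ("0","3"):
    D=np.load(c+s+".npz");P=cloud(c,D["d"]);q=tob(P.reshape(-1,3)); I=D["im"].reshape(-1,3).astype(int)
    br=(I[:,0]>I[:,2]+20)&(I[:,0]<140)
    ok=(abs(q[:,2]-.072)<.003)&(abs(q[:,1])<.05)
    w=q[ok&~br&(q[:,0]>-.038)&(q[:,0]<.036)]
    xs=np.arange(-.038,.036,.004); E=np.array([(x,w[(w[:,0]>=x)&(w[:,0]<x+.004),1].min(),w[(w[:,0]>=x)&(w[:,0]<x+.004),1].max()) for x in xs if ((w[:,0]>=x)&(w[:,0]<x+.004)).sum()>3])
    lo=np.polyfit(E[:,0],E[:,1],1); hi=np.polyfit(E[:,0],E[:,2],1); mid=(lo+hi)/2
    print(c,s,"wall lo/hi at x=-.048 mm",np.round([np.polyval(lo,-.048)*1e3,np.polyval(hi,-.048)*1e3],1),"mid@-48",round(np.polyval(mid,-.048)*1e3,2),"mid@-6",round(np.polyval(mid,-.006)*1e3,2),"yaw resid deg",np.degrees([lo[0],hi[0]]).round(2))
    if s=="3":
        b=q[ok&br&(q[:,0]>-.058)&(q[:,0]<-.040)]; print("  board y",b[:,1].min()*1e3,b[:,1].max()*1e3,"x",np.percentile(b[:,0]*1e3,[2,50,98]))
    bw=q[ok&(abs(q[:,1])<.02)&(q[:,0]>.025)&(q[:,0]<.05)]; print("  back wall x",np.percentile(bw[:,0]*1e3,[2,98]))
```

```text
top 0 wall lo/hi at x=-.048 mm [-23.   31.2] mid@-48 4.12 mid@-6 2.95 yaw resid deg [-1.87 -1.31]
  back wall x [32.56821687 41.57541143]
top 3 wall lo/hi at x=-.048 mm [-25.3  31.6] mid@-48 3.16 mid@-6 2.15 yaw resid deg [-0.78 -1.99]
  board y -33.20303452677017 33.67188465992686 x [-53.91759008 -48.42545173 -42.58307551]
  back wall x [31.25060499 41.73654275]
side 0 wall lo/hi at x=-.048 mm [-31.8  28.6] mid@-48 -1.56 mid@-6 -1.59 yaw resid deg [ 0.53 -0.63]
  back wall x [30.45448708 40.34165078]
side 3 wall lo/hi at x=-.048 mm [-31.7  28.6] mid@-48 -1.55 mid@-6 -1.88 yaw resid deg [ 0.22 -1.12]
  board y -37.108058840577215 29.07881864814274 x [-53.79461092 -48.89871271 -43.07156048]
  back wall x [27.60538463 40.39152698]
```

```bash
sed -i 's/^BOX=.*RYAW/BOX=np.array([.5407,-.1485,0.]); BYAW=np.radians(-1.4); RYAW/' h.py
python3 - <<'E'
from h import *
p=bot.current_position(); bot.move_l(p+[-.01,0,.12],max_speed=.2); bot.gripper_open()
go(CV+[-.03,0,.13],72,RYAW); print(bot.current_t(),bot.current_qpos().round(2))
go(CV,72,RYAW,.13); bot.close(15); print("w",bot.current_width(),bot.current_wrist_force().round(2))
go(CV+[0,0,.12],72,RYAW,.15); print("w",bot.current_width(),bot.current_wrist_force().round(2),bot.current_t())
im,d=vision.camera("side"); cv2.imwrite("pics/side4.png",cv2.resize(im[80:300,150:450],None,fx=2.5,fy=2.5)[:,:,::-1])
for ap in (103,106,108):
  for p in([-.006,0,.17],[-.006,0,.077]):
    o=ori(ap,BYAW); q=bot.ik(tcp(box(p),o),o); print(ap,None if q is None else np.round(q,2))
E
```

```text
21.05 [-0.12  0.52 -0.56  2.    0.85  0.57  0.35]
w 0.06800820538002071 [-1.75  0.07  2.69]
w 0.06799922348068156 [-0.29  0.46 -0.86] 23.7
103 [ 0.6   0.77 -0.71  1.62  0.5   1.19  1.28]
103 [ 0.55  0.87 -0.62  1.68  0.56  1.02  1.24]
106 [ 0.58  0.79 -0.7   1.57  0.49  1.26  1.29]
106 [ 0.54  0.9  -0.62  1.63  0.55  1.1   1.25]
108 [ 0.57  0.81 -0.7   1.54  0.49  1.31  1.29]
108 [ 0.53  0.92 -0.62  1.59  0.54  1.15  1.26]
```

View pics/side4.png

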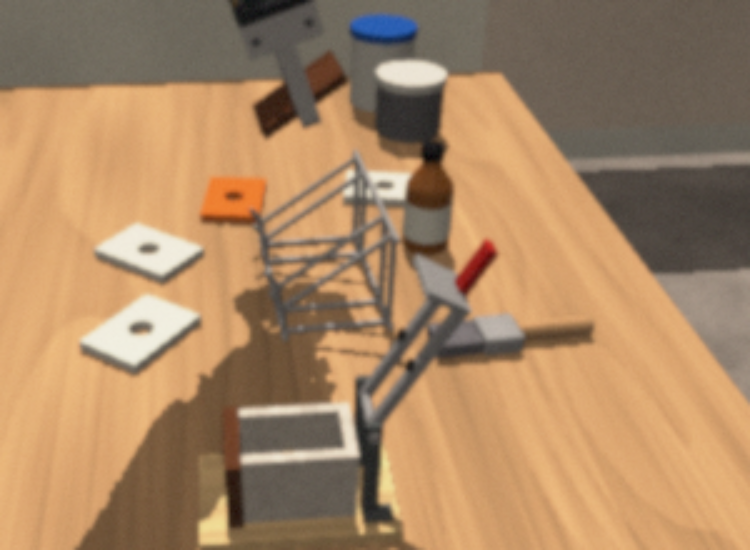

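The cover is held level across the fingers at its middle, around (300,95), and the end board still stands in place at (232,465). Next I'll move to above the box and check the cover's tilt and offset before lowering.

```bash
cat > cov.py <<'E'
from h import *
def tob(P): return Ro.from_rotvec([0,0,-BYAW]).apply(P-BOX)
def cover(tag,zlo,zhi):
    for c in("side","top"):
        im,d=vision.camera(c); np.savez(c+tag+".npz",im=im,d=d); P=cloud(c,d); I=im.astype(int); q=tob(P.reshape(-1,3)).reshape(P.shape)
        br=(I[...,0]>I[...,2]+15)&(I[...,0]>1.35*I[...,2])&(I[...,0]<150)&(q[...,2]>zlo)&(q[...,2]<zhi)&(abs(q[...,0]+.006)<.08)&(abs(q[...,1])<.06)
        Q=q[br]
        for _ in range(5):
            mu=np.median(Q,0) if _==0 else Q.mean(0); w,V=np.linalg.eigh(np.cov((Q-mu).T)); n=V[:,0]*np.sign(V[2,0]); Q=Q[abs((Q-mu)@n)<.003]
        print(c,len(Q),"n",n.round(3),"x",(np.percentile(Q[:,0],[.5,99.5])*1e3).round(1),"y",(np.percentile(Q[:,1],[.5,99.5])*1e3).round(1),"z",(mu[2]*1e3).round(1),rect(Q[:,:2]))
E
python3 - <<'E'
from cov import *
go(box([-.05,0,.18]),106,BYAW); print(bot.current_t(),bot.current_width())
go(box([-.006,0,.125]),106,BYAW,.12)
cover("5",.105,.16); print(bot.current_t())
a=np.load("side5.npz")["im"];b=np.load("top5.npz")["im"]
cv2.imwrite("pics/pre5.png",np.hstack([cv2.resize(a[180:300,200:330],(520,480)),cv2.resize(b[190:290,310:370],(280,480))])[:,:,::-1])
E
```

```text
25.1583 0.0680884239911075
side 899 n [0.001 0.002 1.   ] x [-52.9  41.1] y [-36.4  32.5] z 130.2 (array([-5.7,  2.8]), array([79.5, 94.9]), 89.94)
top 842 n [0.002 0.008 1.   ] x [-52.7  40.7] y [-31.7  35.5] z 130.9 (array([-5.8,  1.5]), array([67.6, 94.7]), 89.17)
25.9917
```

View pics/pre5.png

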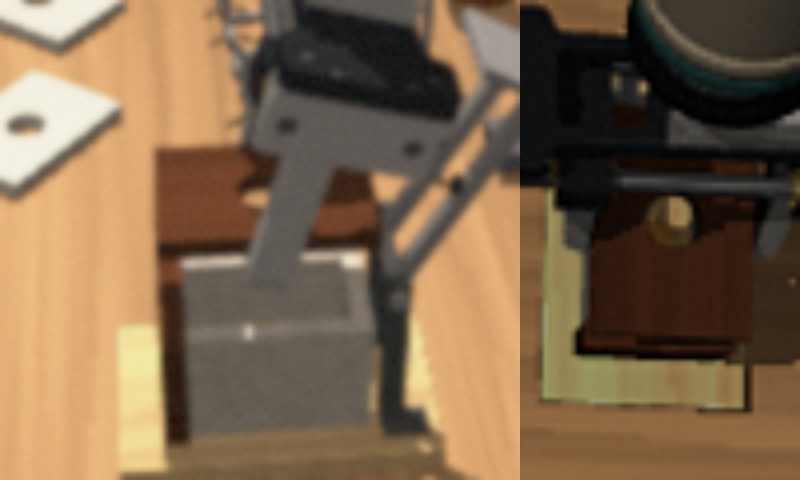

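The cover is level at x −5.8 mm and about 1 mm left of the walls in both cameras. It sits above the box with the bail clear behind it. I'll lower it gently with a −0.7 mm correction in y.

Run:
```python
from cov import *
go(box([-.006,-.0007,.084]),106,BYAW,.08); f0=bot.current_wrist_force()
for z in (.081,.0795,.0785,.0775,.0768,.0760):
    go(box([-.006,-.0007,z]),106,BYAW,.03); f=bot.current_wrist_force()-f0; print(z,f.round(2))
    if f[2]>4: break
bot.wait(.1); bot.gripper_open(); bot.wait(.2); print("w",bot.current_width(),bot.current_t())
R=Ro.from_rotvec(bot.current_eef_rot()).as_matrix()
bot.move_l(bot.current_position()-R[:,2]*.06+[-.0,0,0],max_speed=.12)
bot.move_l(bot.current_position()+[-.10,0,.08],max_speed=.25)
cover("6",.075,.090); print(bot.current_t())
```

```text
0.081 [-0.23 -0.38 -0.26]
0.0795 [-0.95 -1.45  0.71]
0.0785 [-0.87 -0.66  0.35]
0.0775 [-0.32 -0.33  1.08]
0.0768 [-0.65 -1.37  1.13]
0.076 [-1.3   0.08  6.05]
w 0.09390260027141233 29.0667
side 1294 n [-0.    -0.002  1.   ] x [-53.3  42. ] y [-37.7  31.4] z 81.5 (array([ 0.3, -3.6]), array([ 70.6, 107.1]), 89.29)
top 522 n [0.001 0.    1.   ] x [-48.9  43.6] y [-8.1 33.5] z 81.8 (array([-1.6, 13.4]), array([94.4, 41.7]), 1.41)
30.4833
```

Run:
```python
from cov import *
for c in("side","top"):
    D=np.load(c+"6.npz");I=D["im"].astype(int);q=tob(cloud(c,D["d"]).reshape(-1,3));I=I.reshape(-1,3)
    m=(I[:,0]>100)&(I[:,1]<50)&(I[:,2]<50)&(q[:,2]>.1)&(abs(q[:,1])<.04); t=q[m]
    r=t-[.052,0,.089]; print(c,m.sum(),"tab mean",(t.mean(0)*1e3).round(1),"r range",(np.percentile(np.hypot(r[:,0],r[:,2]),[3,97])*1e3).round(1),"theta",(np.pi-np.arctan2(r[:,2],r[:,0])).mean().round(3),"y",(np.percentile(t[:,1],[3,97])*1e3).round(1))
q=tob(cloud("side",np.load("side6.npz")["d"]).reshape(-1,3)); I=np.load("side6.npz")["im"].reshape(-1,3).astype(int)
m=(I[:,0]>1.35*I[:,2])&(I[:,0]<150)&(I[:,0]>I[:,2]+15)&(q[:,0]>-.06)&(q[:,0]<-.038)&(q[:,1]<-.02)&(q[:,1]>-.05)&(q[:,2]>.015)&(q[:,2]<.07)
for z in (.02,.03,.04,.05,.06): s=q[m&(abs(q[:,2]-z)<.005)]; print("board edge z",z,len(s),(np.percentile(s[:,0],[3,97])*1e3).round(1) if len(s) else "", (np.median(s[:,1])*1e3).round(1) if len(s) else "")
im=np.load("side6.npz")["im"]; cv2.imwrite("pics/side6.png",cv2.resize(im[150:310,200:360],(600,600),interpolation=cv2.INTER_CUBIC)[:,:,::-1])
th=2.07
for a in (90,80,100,110):
  for th in (2.07,1.4,.7,0):
    g=box([.052-.141*np.cos(th),0,.089+.141*np.sin(th)]);o=ori(a,BYAW);qq=bot.ik(tcp(g,o),o);print(a,th,None if qq is None else np.round(qq,2))
```

```text
side 79 tab mean [116.   -4.9 210.6] r range [121.  153.3] theta 2.055 y [-10.    1.2]<stdin>:5: RuntimeWarning: Mean of empty slice.
  ret = um.true_divide(
Traceback (most recent call last):
IndexError: index -1 is out of bounds for axis 0 with size 0
```

Run:
```python
from cov import *
D=np.load("top3.npz");I=D["im"].reshape(-1,3).astype(int);q=tob(cloud("top",D["d"]).reshape(-1,3))
m=(I[:,0]>100)&(I[:,1]<50)&(I[:,2]<50)&(q[:,2]>.1)&(abs(q[:,1])<.04); t=q[m]
if len(t): r=t-[.052,0,.089]; print("top tab",len(t),(t.mean(0)*1e3).round(1),(np.percentile(t[:,1],[3,97])*1e3).round(1),"theta",(np.pi-np.arctan2(r[:,2],r[:,0])).mean().round(3))
q=tob(cloud("side",np.load("side6.npz")["d"]).reshape(-1,3)); I=np.load("side6.npz")["im"].reshape(-1,3).astype(int)
m=(I[:,0]>1.3*I[:,2])&(I[:,0]<150)&(q[:,0]>-.06)&(q[:,0]<-.038)&(q[:,1]<-.02)&(q[:,1]>-.05)&(q[:,2]>.015)&(q[:,2]<.07)
for z in (.025,.04,.055):
    s=q[m&(abs(q[:,2]-z)<.006)]
    if len(s): print("board edge z",z,len(s),(np.percentile(s[:,0],[3,97])*1e3).round(1),(np.median(s[:,1])*1e3).round(1))
im=np.load("side6.npz")["im"]; cv2.imwrite("pics/side6.png",cv2.resize(im[150:310,200:360],(600,600),interpolation=cv2.INTER_CUBIC)[:,:,::-1])
for a in (90,100):
  for th in (2.06,1.4,.7,0):
    g=box([.052-.141*np.cos(th),0,.089+.141*np.sin(th)]);o=ori(a,BYAW);qq=bot.ik(tcp(g,o),o);print(a,th,None if qq is None else np.round(qq,2))
print(bot.current_qpos().round(2),bot.current_position().round(3))
```

```text
top tab 14 [127.3   1.7 224.1] [-4.6  7.4] theta 2.079
board edge z 0.025 31 [-54.4 -43.5] -36.9
board edge z 0.04 30 [-53.7 -43. ] -37.3
board edge z 0.055 35 [-54.6 -44.1] -37.1
90 2.06 [ 0.57  0.77 -0.74  1.43  0.54  1.14  1.3 ]
90 1.4 [ 0.68  0.64 -0.77  1.68  0.5   1.04  1.29]
90 0.7 [ 0.75  0.58 -0.76  1.95  0.54  0.82  1.24]
90 0 [ 0.66  0.68 -0.61  2.11  0.72  0.57  1.08]
100 2.06 [ 0.5   0.86 -0.71  1.23  0.51  1.41  1.35]
100 1.4 [ 0.6   0.72 -0.74  1.51  0.47  1.28  1.32]
100 0.7 [ 0.68  0.67 -0.74  1.79  0.5   1.07  1.27]
100 0 [ 0.65  0.76 -0.66  1.95  0.62  0.85  1.16]
[ 0.69  0.64 -0.75  1.76  0.44  1.22  1.31] [ 0.446 -0.149  0.194]
```

View pics/side6.png

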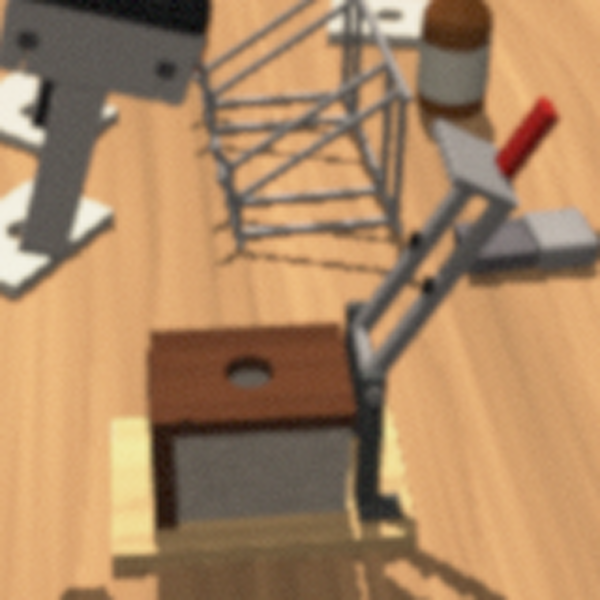

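The picture shows the cover lying flat on the box with its hole at (248,372), the board upright beneath it at (165,470), and the bail open with its tab at (525,140). I'll grip the tab and swing the bail over.

Run:
```python
from cov import *
def pose(th,r=.146): return box([.052-r*np.cos(th),0,.089+r*np.sin(th)])
A=lambda th: 90+15*th/2.06
bot.move_l(bot.current_position()+[0,0,.11],max_speed=.25)
go(pose(2.06,.235),A(2.06),BYAW)
go(pose(2.06),A(2.06),BYAW,.12); f0=bot.current_wrist_force(); bot.close(8); print("w",bot.current_width(),(bot.current_wrist_force()-f0).round(2),round(bot.current_t(),2))
for th in np.linspace(2.06,.1,14)[1:]:
    go(pose(th),A(th),BYAW,.13); f=bot.current_wrist_force()-f0
    if abs(f).max()>25: print("stop",th,f); break
    print(th.round(2),f.round(1),round(bot.current_width(),4))
print(bot.current_t())
```

```text
w 0.015785321927808807 [-0.09 -0.53  0.06] 34.12
1.91 [-0.7 -0.7  2.1] 0.0158
1.76 [-0.3 -1.9  4.9] 0.0159
1.61 [-0.3 -1.9  6.7] 0.0159
1.46 [-1.9 -2.3  6.4] 0.016
1.31 [-2.3 -2.7  4.7] 0.0161
1.16 [-1.  -3.8  0.7] 0.0161
1.0 [-1.4 -4.6 -0.6] 0.016
0.85 [-0.5 -5.7 -2.2] 0.0163
0.7 [-0.4 -6.5 -1. ] 0.0162
0.55 [-0.2 -5.8 -2.6] 0.016
0.4 [ 0.5 -6.6 -2.4] 0.0158
0.25 [ 0.3 -7.1 -2.1] 0.0162
0.1 [-0.3 -6.5 -1.4] 0.0159
38.2417
```

Run:
```python
from cov import *
def pose(th,r=.146): return box([.052-r*np.cos(th),0,.089+r*np.sin(th)])
f0=bot.current_wrist_force()
for th in (.06,.03,.015,.005,-.005,-.012,-.02,-.027,-.034):
    go(pose(th),90,BYAW,.03); f=bot.current_wrist_force()-f0; print(th,f.round(2))
    if f[2]>5: break
bot.gripper_open(); bot.wait(.1)
bot.move_l(bot.current_position()+[0,0,.10],max_speed=.2)
bot.move_l(bot.current_position()+[-.02,.18,.05],max_speed=.3)
bot.wait(.2); print(bot.current_t(),bot.current_width())
for c in("side","top"):
    im,d=vision.camera(c); np.savez(c+"7.npz",im=im,d=d); q=tob(cloud(c,d).reshape(-1,3)); I=im.reshape(-1,3).astype(int)
    m=(I[:,0]>90)&(I[:,1]<50)&(I[:,2]<50)&(q[:,2]>.05)&(q[:,2]<.14)&(abs(q[:,1])<.03)&(q[:,0]<-.05); t=q[m]
    print(c,m.sum(),(t.mean(0)*1e3).round(1),"z",(np.percentile(t[:,2],[5,50,95])*1e3).round(1),"y",(np.percentile(t[:,1],[5,95])*1e3).round(1))
    r=t[t[:,2]>np.median(t[:,2])] ; print(" top face fit z(r):",np.polyfit(.052-r[:,0],r[:,2],1).round(4))
a=np.load("side7.npz")["im"];b=np.load("top7.npz")["im"]
cv2.imwrite("pics/fin.png",np.hstack([cv2.resize(a[190:310,200:320],(400,400)),cv2.resize(b[190:290,290:390],(400,400))])[:,:,::-1])
```

```text
0.06 [-0.9  -0.18  0.99]
0.03 [-0.48  0.12  1.08]
0.015 [-1.39  1.63 -0.37]
0.005 [-1.68  1.02 -0.29]
-0.005 [-1.56  1.05 -0.25]
-0.012 [-1.55  0.78 -0.13]
-0.02 [-1.9   0.17  0.14]
-0.027 [-2.11  0.69 -0.76]
-0.034 [-2.72  1.   -0.12]
43.6167 0.09401294098482324
side 99 [-88.5  -6.   95.1] z [93.  95.3 96.6] y [-10.8   1.6]
 top face fit z(r): [0.0029 0.0956]
top 42 [-72.4   1.1  95.8] z [93.3 95.7 98.9] y [-4.9  7.2]
 top face fit z(r): [0.2437 0.0667]
```

View pics/fin.png

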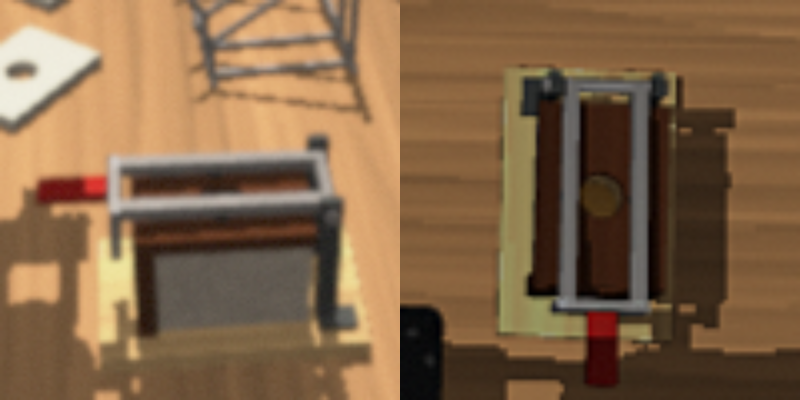

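The bail is down over the cover, with its tab at (70,188) in the side view and (602,345) in the top view. The tab top reads about 2.5 mm high, so I'll press it down lightly from above with closed fingers.

Run:
```python
from cov import *
bot.close(8)
bot.movep(box([-.088,0,.14]),ori(90,BYAW)); gt([-.088,0,.100],90,.12); bot.wait(.15); f0=bot.current_wrist_force()
for z in np.arange(.097,.0885,-.001):
    gt([-.088,0,z],90,.03); f=bot.current_wrist_force()-f0; print(round(z,4),f.round(2))
    if f[2]>6: break
bot.move_l(bot.current_position()+[0,0,.08],max_speed=.2)
bot.move_l(bot.current_position()+[-.02,.18,.05],max_speed=.3); bot.wait(.2); print(bot.current_t())
for c in("side","top"):
    im,d=vision.camera(c); np.savez(c+"8.npz",im=im,d=d); q=tob(cloud(c,d).reshape(-1,3)); I=im.reshape(-1,3).astype(int)
    m=(I[:,0]>90)&(I[:,1]<50)&(I[:,2]<50)&(q[:,2]>.05)&(q[:,2]<.14)&(abs(q[:,1])<.03)&(q[:,0]<-.05); t=q[m]
    print(c,m.sum(),"z",(np.percentile(t[:,2],[5,50,95])*1e3).round(1))
    br=(I[:,0]>1.35*I[:,2])&(I[:,0]>I[:,2]+15)&(I[:,0]<150)&(abs(q[:,2]-.082)<.003)&(abs(q[:,0])<.07)&(abs(q[:,1])<.05); s=q[br]
    print(" cover x",(np.percentile(s[:,0],[.5,99.5])*1e3).round(1),"y",(np.percentile(s[:,1],[.5,99.5])*1e3).round(1),"z",(np.median(s[:,2])*1e3).round(1))
    m=(I[:,0]>1.3*I[:,2])&(I[:,0]<150)&(q[:,0]>-.06)&(q[:,0]<-.038)&(q[:,1]<-.02)&(q[:,1]>-.05)
    for z in (.025,.055):
        s=q[m&(abs(q[:,2]-z)<.006)]
        if len(s)>5: print(" board edge z",z,len(s),(np.percentile(s[:,0],[3,97])*1e3).round(1),(np.median(s[:,1])*1e3).round(1))
```

```text
0.097 [0.72 0.97 0.79]
0.096 [0.81 0.16 0.18]
0.095 [ 0.27  0.73 -0.61]
0.094 [ 0.65 -1.06 -0.66]
0.093 [-0.42  0.05  3.24]
0.092 [-0.93  0.66 11.12]
49.6
side 105 z [89.9 92.1 93.8]
 cover x [-60.3  42.3] y [-37.9  16. ] z 81.6
 board edge z 0.025 30 [-54.4 -43.4] -37.1
 board edge z 0.055 34 [-54.8 -44.1] -37.1
top 21 z [90.5 91.8 95.3]
 cover x [-52.3  42.7] y [-33.6  34.2] z 82.0
```

```bash
python3 -c "
from rig import bot
print(bot.current_wrist_force(),bot.current_t()); print(bot.job_done())"
```

```text
[ 0.67046353 -0.42854719  0.44270527] 49.7
the job is handed in; nothing more can be done
None
```

I handed the job in at 49.7 s without seeing a verdict: by my last measurements the end board is upright against the walls, the cover is flat and flush within about 1 mm, and the bail is down on the cover.

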